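# Pack the bottle rack and drive its locking wedge home

## Task

Finish packing the bottle rack for transport: stand the two loose white bottles upright in the rack's channel, in line with the one already there, and slide the blue presser plate up to them. Then drive the wooden wedge, narrow end down, into the last gap between the presser plate and the rack's end stop until its head sits down fully on both of them and the row is squeezed tight against the sprung buffer. Leave the blue bottle, the tins and the spray cans where they are, and let nothing fall over.

Things in the scene. Friction and masses are not known exactly. Their poses are not given: they have to be found in the camera images.
- rack: Bottle rack fixed to the counter, 308 mm long (y), 104 mm wide (x). Origin: middle of its underside; x across the row, away from the robot; y along the row. Floor 12 mm thick; 78 mm wide channel between rails, tops at z = 46 mm. Sprung buffer at the +y end, fixed grey end stop (top z = 92 mm) at the -y end. Order along -y: buffer, 3 bottles, presser, wedge, end stop.
- buffer (a joint): Sprung buffer pad with a black rubber face. 0 m when free (its face is at rack y = +112 mm); grows to 0.014 m as the row presses it towards rack +y; spring 500 N/m. With three bottles in and the wedge home it reads about 0.006 to 0.01.
- presser (a joint): Blue presser plate sliding along the row, top at rack z = 92 mm. 0 m: fully back, the wedge gap nearly shut; up to 0.045 m towards rack +y. Starts at 0 to 0.006, slides with about 1 N, stays where left. Its bottle side is at rack y = -104 mm + joint value. Reads about 0.020 to 0.023 with three bottles just touching each other and the free buffer, about 0.030 with the wedge home.
- presser_ear (a point): Grip point on the presser's black upright ear, in front of the rail (rack -x side, 62 mm from the row's middle). The ear is 14 mm thick along rack y, 20 mm along rack x; its top is 12 mm above this point; free for 50 mm below its top.
- bottle_a: Round white plastic bottle (blue band on its label), 65 to 66 mm in diameter, 149 mm tall, 0.1 to 0.21 kg; its top 22 mm are a screw cap 30 mm in diameter, by which it can be pinched from above. Origin: centre of its underside, z up. Stands in the rack already, 1 to 4 mm from the buffer.
- bottle_b: Round white plastic bottle (red band on its label), 65 to 66 mm in diameter, 149 mm tall, 0.1 to 0.21 kg; its top 22 mm are a screw cap 30 mm in diameter, by which it can be pinched from above. Origin: centre of its underside, z up. Stands on the counter's 5 mm thick white sheet, to be packed.
- bottle_c: Like bottle_b (blue band on its label): round white plastic bottle, 65 to 66 mm in diameter, 149 mm tall, cap 30 mm in diameter on its top 22 mm; origin at the centre of its underside. Stands on the counter, to be packed. Left of the rack a tall grey cabinet rises to over 1 m: its near corner is at world x 0.57, y 0.24 and its side runs from there to x 0.93, y 0.03. Swing round in front of it.
- wedge: Wooden wedge standing on its narrow end; origin: centre of its underside, z up. Pale body 76 mm tall, 50 mm wide (x), thickness (y) 32 mm at the foot, evenly up to 47 mm under the head; darker head plate 56x62x10 mm. In the rack its x lies along rack x (either way round). Driving it takes up to about 18 N; friction locks it when let go.
- wedge_grip (a point): Middle of the wedge's grip block (44 mm along wedge x, 26 mm along its y, 40 mm tall), 107 mm above its underside; the wedge's top is 19 mm higher, the top of its head plate 21 mm lower.
- wedge_seat (a point): Fixed in the rack at its y = -112 mm, z = 16 mm: where the wedge's underside centre lies when fully home, its head plate resting on end stop and presser. Both faces of the gap lean 1 in 10 like the wedge, so the gap widens upwards; until the row is squeezed the gap's middle lies up to 4 mm nearer the end stop than this point.
- row_1 (a point): On the rack's floor: centre of the first bottle place, at the free buffer.
- row_2 (a point): The same for the second bottle, 66 mm farther along rack -y.
- row_3 (a point): The same for the third bottle, 66 mm farther still, next to the presser.
- blue_bottle: Blue plastic bottle, 50 x 72 mm and 173 mm tall. Bystander; origin: centre of its underside, as for all bystanders.
- labelled_tin: Small white tin with a dark label band, 71 mm in diameter, 105 mm tall. Bystander.
- dripped_tin: Small white tin with paint drips, 72 mm in diameter, 71 mm tall. Bystander.
- red_can: Red spray can with a yellow cap, 66 mm in diameter, 200 mm tall, on the far left. Bystander.

How it is judged:
On the way, in this order (a step that is already met when the one before it is completed fails the run):
1. Both loose white bottles stand in the rack's channel, let go (x of bottle_b in the frame of rack between -0.012 and 0.012 m and y of bottle_b in the frame of rack between -0.09 and 0.11 m and z of each of bottle_b, bottle_c in the frame of rack below 0.02 m and angle between each of bottle_b, bottle_c's own z axis and vertical below 0.1 rad and x of bottle_c in the frame of rack between -0.012 and 0.012 m and y of bottle_c in the frame of rack between -0.09 and 0.11 m and contact force between the fingers and bottle_b below 0.2 N and contact force between the fingers and bottle_c below 0.2 N), for 0.2 s.
2. The wedge is driven home and the row presses on the buffer (z of wedge in the frame of rack below 0.021 m and horizontal distance between wedge and wedge_seat below 0.015 m and angle between wedge's own z axis and vertical below 0.06 rad and value of joint buffer above 0.003 m), for 0.2 s.
At the end, for the whole second after the job is handed in: All three white bottles stand upright (within 0.1 rad) on the floor of the rack's channel, within 12 mm of its middle line; the wedge is at rest, upright within 0.06 rad, within 15 mm of its seat sideways and at most 5 mm short of fully home; the buffer is pressed in by more than 3 mm (all of step 2 and x of bottle_a in the frame of rack between -0.012 and 0.012 m and y of bottle_a in the frame of rack between -0.09 and 0.11 m and z of each of bottle_a, bottle_b, bottle_c in the frame of rack below 0.02 m and angle between each of bottle_a, bottle_b, bottle_c's own z axis and vertical below 0.1 rad and x of bottle_b in the frame of rack between -0.012 and 0.012 m and y of bottle_b in the frame of rack between -0.09 and 0.11 m and x of bottle_c in the frame of rack between -0.012 and 0.012 m and y of bottle_c in the frame of rack between -0.09 and 0.11 m and linear speed of wedge below 0.01 m/s); the robot touches nothing.
It fails at once if the blue bottle or one of the two small tins is shifted by more than 30 mm (distance of any of blue_bottle, labelled_tin, dripped_tin from where it was at the start of the episode above 0.03 m).
It fails at once if the red spray can is shifted by more than 30 mm (distance of red_can from where it was at the start of the episode above 0.03 m).
It fails at once if a white bottle or the wedge falls over (angle between any of bottle_a, bottle_b, bottle_c, wedge's own z axis and vertical above 0.6 rad).
It fails at once if the blue bottle, a small tin or the red spray can falls over (angle between any of blue_bottle, labelled_tin, dripped_tin, red_can's own z axis and vertical above 0.6 rad).
It also fails if it takes over 72 s, if anything falls off the work surface, if the arm or the gripper's body presses on something with over 40 N, if the wrist force passes 120 N, or if a joint passes its speed limit or range.

## Robot

A 6-joint arm with a two-finger parallel gripper is mounted at the origin on a cart in front of the work surface, level with it; the furniture and walls round the work are solid. World frame = base frame: x ahead of the robot, y to its left, z up, the work surface at z = 0. Lengths are in m, angles in rad, forces in N, time in s.
With the tool pointing down it reaches from about 0.325 to 0.775 m from the base axis. Payload 5.5 kg.
Tool frame: the origin (TCP) lies between the finger pads; the fingertips stand 8 mm ahead of it and the grasp point (between the pads) lies 11 mm behind it (manip.tcp_to_tips is the distance from the TCP to the fingertips, in m); z points along the fingers, y is the line along which they close (so a half turn about z gives the same grasp; the last joint's range is limited). The gripper opens to 88 mm and grips with 3 to 60 N. Pads are 20 mm wide; open, the fingers measure 115 mm over their backs; the gripper's body (75 mm by 178 mm) begins 61 mm behind the grasp point.
Start: joints at [-1.393, 0.091, 1.231, -0, 1.82, -0.057], TCP at [0.14, -0.584, 0.231] pointing down, gripper open.
Joint ranges: [-2.87, 2.87], [-0.86, 2.18], [0.17, 2.46], [-1.51, 4.65], [0.06, 2.69], [-2.65, 2.65]. Speed limits (rad/s): [2.57, 2.57, 3.01, 3.14, 3.14, 3.14].

## Interface

Orientations are given as a unit quaternion [w, x, y, z].
In Python, from bench import manip, camrig, state gives the robot as it stands (manip), with the cameras (camrig) and the readings as plain functions. Calls block until the motion is done:
- manip.move_to(position, orientation): joint-space move of the TCP to a pose.
- manip.move_l(position, speed=0.15, orientation=None): straight line of the TCP; orientation=None keeps the orientation; speed is the mean speed in m/s.
- manip.movej(angles): joint-space move.
- manip.gripper_open() and manip.close(): open the fingers fully, or close them until they stop; the grip force is fixed at half the most.
- manip.hold(seconds).
- manip.inverse_kinematics(position, orientation): joint angles nearest the present ones, or None.
- state(): the state.
- camrig.get_image(name): name is "scene" or "top" or "wrist"; returns a dict with "frame" (480x640x3 uint8, blue, green, red), "depth" (480x640 float32, m along the optical axis (not along the pixel's ray), 0 where there is no reading), "camera_matrix" (3x3 intrinsics, pixels), "view" (4x4, takes a point from world to camera coordinates). Camera axes: x right, y up, looking along -z (the intrinsics and any distortion apply to the point x, -y, -z); pixel columns grow to the right and rows downward; lengths in m; the calibration is good to about 2 mm. A picture is of the moment at which its call begins.
A pose or a line that the arm cannot do raises manip.IKError and nothing moves.
- manip.job_done(): hands the job in; it is judged then, once.
The state is a dict: "time": time; "joint_pos": joint angles; "dq": joint speeds; "joint_torque": joint torques, N m; "ee_pos": TCP position; "ee_rot": TCP orientation; "ft_force": force on the tool from outside, world axes, zero at the start; "moment": the same for the moment, N m; "finger_gap": finger opening in m; "finger_force": force on a finger pad.
Only numpy, scipy, OpenCV 4.12 (cv2) and the standard library are available. Lean on these libraries where they do the work, as an engineer would, in place of code of your own. Each camera call takes 0.05 s, during which the arm holds its last target. There are 200 camera calls.

## Working session

There is one attempt and no reset: what is moved stays moved. The work goes in short steps, each a Python script; the robot and the scene stay as the last script left them, time stands still between calls to the robot, and variables do not carry over. Pictures are saved under pics/ and viewed, at most 10 in all, crops included, and the job is handed in when it is done.

```bash
ls; mkdir -p pics; python3 - <<'E'
from bench import manip, camrig, state
import cv2,numpy as np,pickle
for n in("scene","top"):
    d=camrig.get_image(n);cv2.imwrite(f"pics/{n}0.png",d["frame"]);pickle.dump(d,open(n+"0.pkl","wb"))
    print(n,d["camera_matrix"].round(1).tolist(),d["view"].round(3).tolist(),[k for k in d])
s=state();print({k:np.round(v,3).tolist() for k,v in s.items()},manip.tcp_to_tips)
E
```

```text
bench.py
pics
scene [[584.4, 0.0, 316.3], [0.0, 584.4, 229.2], [0.0, 0.0, 1.0]] [[-0.66, -0.751, -0.022, 0.43], [0.339, -0.323, 0.884, -0.25], [-0.671, 0.575, 0.468, -1.218], [0.0, 0.0, 0.0, 1.0]] ['frame', 'depth', 'camera_matrix', 'view']
top [[577.9, 0.0, 318.9], [0.0, 577.9, 241.4], [0.0, 0.0, 1.0]] [[0.025, -1.0, -0.01, 0.082], [0.983, 0.023, 0.182, -0.527], [-0.181, -0.014, 0.983, -1.239], [0.0, 0.0, 0.0, 1.0]] ['frame', 'depth', 'camera_matrix', 'view']
{'time': 0.1, 'joint_pos': [-1.393, 0.092, 1.232, -0.0, 1.82, -0.057], 'dq': [0.001, -0.003, -0.003, 0.003, -0.001, 0.0], 'joint_torque': [0.001, -44.786, -40.757, 0.07, 0.028, -0.0], 'ee_pos': [0.14, -0.583, 0.23], 'ee_rot': [-0.001, 0.993, 0.117, -0.0], 'ft_force': [-0.323, -0.637, 0.077], 'moment': [-0.044, -0.007, -0.013], 'finger_force': 0.0, 'finger_gap': 0.088} 0.008
```

View pics/scene0.png

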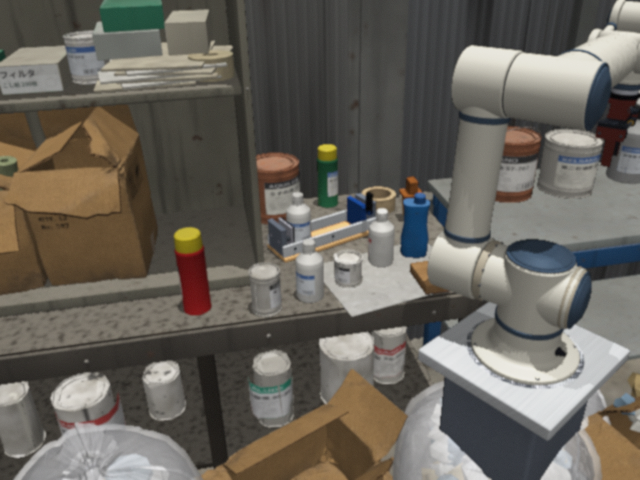

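View pics/top0.png

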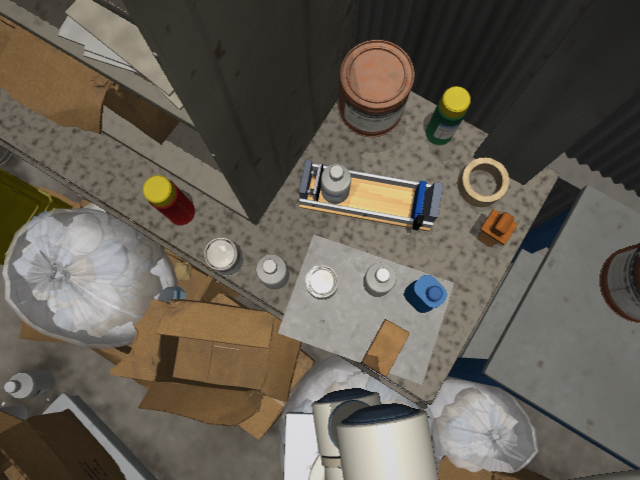

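The scene picture shows the rack behind the loose bottles. In the top picture the rack runs from (305,185) to (437,205), with bottle_a's cap at about (338,172). Bottle_c's cap is at about (270,263), bottle_b's at (382,275), and the wedge at (498,226). I'll enlarge the work area next.

```bash
cat > h.py <<'E'
import numpy as np,cv2,pickle
def ray(d,u,v):
    K,V=d["camera_matrix"],d["view"]
    c=np.array([(u-K[0,2])/K[0,0],-(v-K[1,2])/K[1,1],-1.])
    R=V[:3,:3];return -R.T@V[:3,3],R.T@c
def atz(d,u,v,z):
    o,r=ray(d,u,v);return o+r*(z-o[2])/r[2]
def cloud(d):
    K,V=d["camera_matrix"],d["view"];D=d["depth"]
    v,u=np.mgrid[:480,:640]
    P=np.stack([(u-K[0,2])/K[0,0]*D,-(v-K[1,2])/K[1,1]*D,-D],-1)
    P=(P-V[:3,3])@V[:3,:3];P[D==0]=np.nan;return P
def proj(d,p):
    K,V=d["camera_matrix"],d["view"];c=V[:3,:3]@np.array(p)+V[:3,3]
    return K[0,0]*c[0]/-c[2]+K[0,2],K[1,1]*-c[1]/-c[2]+K[1,2]
E
python3 - <<'E'
from h import *
d=pickle.load(open("top0.pkl","rb"))
cv2.imwrite("pics/c1.png",cv2.resize(d["frame"][145:255,290:530],None,fx=3.3,fy=3.3,interpolation=cv2.INTER_CUBIC))
P=cloud(d)
for n,(u,v,z0,z1,r) in dict(a=(338,172,.15,.17,14),b=(382,275,.147,.16,14),c=(270,263,.14,.155,14),wedge=(502,222,.119,.133,16),blue=(430,292,.165,.185,14),lt=(221,250,.095,.115,22),dt=(320,282,.066,.082,22),red=(158,188,.19,.21,22)).items():
    w=P[v-r:v+r,u-r:u+r].reshape(-1,3);m=(w[:,2]>z0)&(w[:,2]<z1)
    print(n,m.sum(),np.nanmax(w[:,2]).round(3),w[m].mean(0).round(4),((w[m].max(0)+w[m].min(0))/2).round(4),np.ptp(w[m],axis=0).round(4))
# rail tops
w=P[150:240,295:445].reshape(-1,3);m=(w[:,2]>.042)&(w[:,2]<.050)
q=w[m];print("rail",m.sum(),cv2.minAreaRect(q[:,:2].astype('f4')))
m=(w[:,2]>.085)&(w[:,2]<.098)&(w[:,1]<0);q=w[m];print("stop+presser",m.sum(),cv2.minAreaRect(q[:,:2].astype('f4')))
m=(w[:,2]>.01)&(w[:,2]<.016);q=w[m];print("floor",m.sum(),cv2.minAreaRect(q[:,:2].astype('f4')))
E
```

```text
a 162 0.168 [0.652  0.0619 0.1602] [0.6533 0.0615 0.1592] [0.0283 0.0292 0.0169]
b 160 0.16 [ 0.4404 -0.0361  0.1537] [ 0.4398 -0.0361  0.1536] [0.028  0.0282 0.0111]
c 163 0.154 [0.4532 0.1943 0.1487] [0.4537 0.1943 0.1477] [0.0291 0.0283 0.0133]
wedge 254 0.133 [ 0.5594 -0.2926  0.1256] [ 0.5604 -0.293   0.1258] [0.0462 0.0412 0.0126]
blue 195 0.184 [ 0.4029 -0.1352  0.1774] [ 0.4032 -0.1357  0.1747] [0.0282 0.0281 0.0193]
lt 866 0.111 [0.4834 0.3039 0.1027] [0.4836 0.3036 0.1032] [0.0704 0.07   0.016 ]
dt 778 0.082 [0.4339 0.0879 0.0714] [0.4335 0.0879 0.0738] [0.0699 0.0694 0.0157]
red 666 0.206 [0.5959 0.4201 0.1992] [0.597  0.4216 0.1978] [0.0584 0.0585 0.0155]
rail 740 ((0.6510563492774963, -0.0020651966333389282), (0.3346503674983978, 0.11933664977550507), 79.5333251953125)
stop+presser 585 ((0.6017475128173828, -0.13894611597061157), (0.050738804042339325, 0.11169213056564331), 80.56189727783203)
floor 1781 ((0.6355918645858765, 0.0017472952604293823), (0.3457131087779999, 0.12925328314304352), 72.05521392822266)
```

View pics/c1.png

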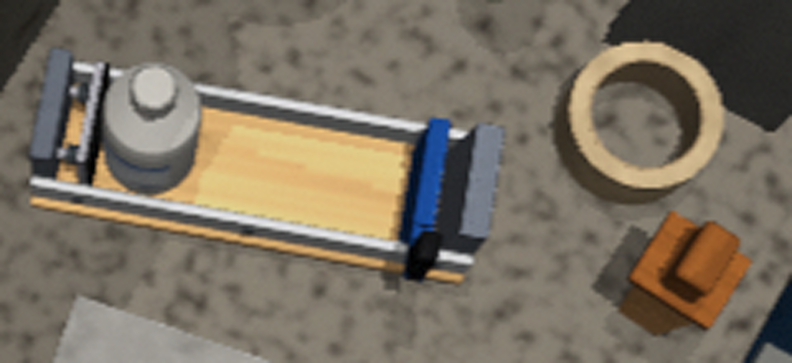

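The crop shows the rack's white rail strips, with the near one running from about (32,181) to (470,263). The blue presser's top runs from (438,120) to (415,240) with the black ear at (425,255). The grey stop's top is at about (480,185), and the wedge at about (700,260) is turned roughly 45°. Next I'll fit the lines numerically.

```bash
python3 - <<'E'
from h import *
d=pickle.load(open("top0.pkl","rb"));P=cloud(d);F=d["frame"].astype(int)
hsv=cv2.cvtColor(d["frame"],cv2.COLOR_BGR2HSV)
v,u=np.mgrid[:480,:640]
box=(u>295)&(u<450)&(v>150)&(v<245)
white=box&(F.min(2)>165)&(P[...,2]<.06)
Q=np.array([atz(d,a,b,.046) for a,b in zip(u[white],v[white])])[:,:2]
ang0=np.deg2rad(170) # rough
# split near/far by 2-cluster about a line
yd=np.array([-.18,.983]); 
from scipy.optimize import minimize_scalar
def off(th):
    n=np.array([np.cos(th),np.sin(th)]);return Q@n
def cost(th):
    o=off(th);m=np.median(o[:]);mid=(o.min()+o.max())/2
    return o[o<mid].std()+o[o>mid].std()
ths=np.linspace(-.4,.4,321);th=ths[np.argmin([cost(t) for t in ths])];o=off(th);mid=(o.min()+o.max())/2
n_,f_=np.median(o[o<mid]),np.median(o[o>mid]);print("theta",th,np.rad2deg(th),len(Q),"near",n_,"far",f_,"sep",f_-n_,"mid",(n_+f_)/2,cost(th))
ex=np.array([np.cos(th),np.sin(th)]);ey=np.array([-np.sin(th),np.cos(th)])
c=(n_+f_)/2
near=Q[o<mid]@ey;print("near rail y range",near.min(),near.max())
a=np.array([.652,.0619]);print("a: x rel",a@ex-c,"y0 from a",a@ey-76.5e-3)
# blue presser & grey stop tops
for nm,m in (("blue",box&(F[...,0]>F[...,2]+50)&(P[...,2]>.085)),("tops",box&(P[...,2]>.086)&(P[...,2]<.098)&(u>400)),("black ear",box&(F.max(2)<40)&(u>405)&(v>205)),("bufferend",box&(u<318)&(P[...,2]>.055))):
    w=P[m];print(nm,m.sum(),"x",np.nanpercentile(w[:,:2]@ex-c,[2,50,98]).round(4),"y",np.nanpercentile(w[:,:2]@ey,[2,50,98]).round(4),"z",np.nanpercentile(w[:,2],[5,50,95]).round(3))
w=P[200:240,480:520].reshape(-1,3)
for lo,hi in((.115,.132),(.119,.13),(.079,.093),(.079,.132)):
    q=w[(w[:,2]>lo)&(w[:,2]<hi)];print("wedge",lo,len(q),cv2.minAreaRect(q[:,:2].astype('f4')))
E
```

```text
theta -0.16000000000000003 -9.167324722093174 509 near 0.5903257632075675 far 0.6762397422366763 sep 0.0859139790291088 mid 0.6332827527221219 0.0038074475958093075
near rail y range -0.06451824160670977 0.23751465143191974
a: x rel 0.0005276390493651473 y0 from a 0.0884848395534397
blue 229 x [-0.0445 -0.0041  0.0346] y [-0.0297 -0.0229 -0.0166] z [0.087 0.092 0.097]
tops 574 x [-0.0686 -0.0036  0.0366] y [-0.0658 -0.0487 -0.0164] z [0.088 0.092 0.096]
black ear 119 x [-0.0726 -0.0659 -0.0271] y [-0.0438 -0.0227 -0.016 ] z [0.048 0.133 0.141]
bufferend 449 x [-0.0383 -0.0093  0.0364] y [0.2014 0.228  0.241 ] z [0.058 0.09  0.095]
wedge 0.115 268 ((0.5598617196083069, -0.29372093081474304), (0.02707708068192005, 0.044798560440540314), 57.04970169067383)
wedge 0.119 246 ((0.560288667678833, -0.2933723032474518), (0.02602759562432766, 0.044461216777563095), 57.04970169067383)
wedge 0.079 423 ((0.5599477291107178, -0.29319772124290466), (0.06195215508341789, 0.05712534859776497), 56.14664840698242)
wedge 0.079 750 ((0.5599477291107178, -0.29319772124290466), (0.06195215508341789, 0.05712534859776497), 56.14664840698242)
```

```bash
cat >> h.py <<'E'
from bench import manip, camrig, state
from scipy.spatial.transform import Rotation
TH=-.16;EX=np.array([np.cos(TH),np.sin(TH)]);EY=np.array([-np.sin(TH),np.cos(TH)])
def rk(x,y,z):return [*(EX*(.6333+x)+EY*(.0872+y)),z]
def quat(phi,pos=None):
    best=None
    for p in(phi,phi+np.pi):
        y=np.array([np.cos(p),np.sin(p),0]);z=np.array([0,0,-1.])
        q=Rotation.from_matrix(np.c_[np.cross(y,z),y,z]).as_quat(scalar_first=True)
        j=manip.inverse_kinematics(pos,q)
        if j is None:continue
        j=np.array(j)
        c=np.abs(j-state()["joint_pos"]).max()
        if abs(j[5])>2.4: c+=5
        if best is None or c<best[0]:best=(c,q,j)
    print("IK",best[2].round(2));return best[1]
def st(t=""):
    s=state();print(t,round(s["time"],1),np.round(s["ee_pos"],4),"F",np.round(s["ft_force"],1),"gap",round(s["finger_gap"],4),"ff",round(s["finger_force"],1));return s
E
python3 - <<'E'
from h import *
p=[.4398,-.0361]
q=quat(TH,[*p,.26])
manip.move_to([*p,.26],q);st("above")
manip.move_l([*p,.005+.138],.15);st("down")
manip.close();s=st("closed")
if s["finger_gap"]<.025: raise SystemExit("bad grasp")
manip.move_l([*p,.24],.15);st("lift")
manip.move_l(rk(0,.008,.24),.2);st("over row")
manip.move_l(rk(0,.008,.165),.15)
manip.move_l(rk(0,.008,.0122+.138),.05);st("placed")
d=camrig.get_image("scene");pickle.dump(d,open("s1.pkl","wb"))
f=d["frame"];cv2.imwrite("pics/s1.png",cv2.resize(f[120:320,220:460],None,fx=3,fy=3,interpolation=cv2.INTER_CUBIC))
E
```

```text
IK [-0.16 -0.33  1.56 -0.    1.9   0.  ]
above 2.3 [ 0.4399 -0.0367  0.2599] F [-0.6  0.3 -0.1] gap 0.088 ff 0.0
down 3.3 [ 0.4403 -0.0362  0.1442] F [-0.5  0.  -0.9] gap 0.0877 ff 0.0
closed 4.2 [ 0.4398 -0.0361  0.1429] F [-0.5  0.1 -0.1] gap 0.0289 ff 30.0
lift 5.0 [ 0.4396 -0.0361  0.239 ] F [-0.3  0.4 -1.4] gap 0.0289 ff 30.0
over row 6.2 [ 0.6399 -0.007   0.2398] F [-0.1 -0.1 -0.8] gap 0.0287 ff 30.0
placed 7.3 [ 0.6402 -0.0069  0.1499] F [ 0.4 -0.1 -2.3] gap 0.0289 ff 30.0
```

View pics/s1.png

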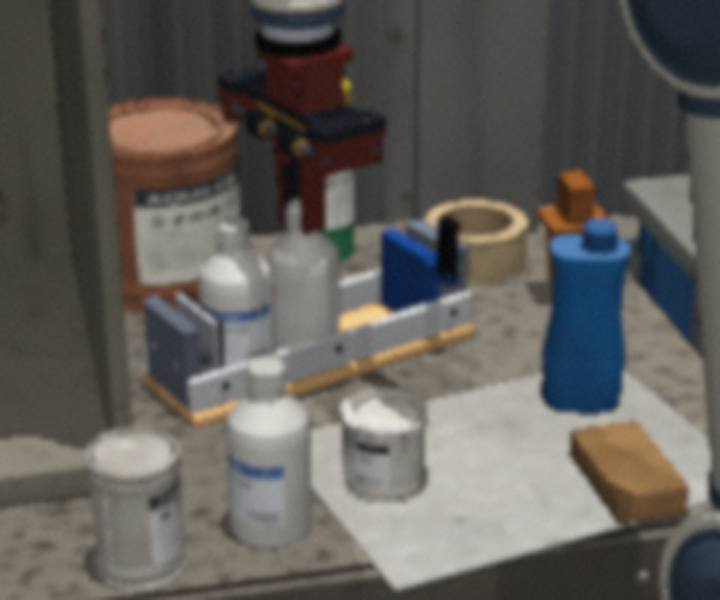

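The crop shows bottle_b upright in the channel at (305,290), beside bottle_a at (235,295), with nothing else disturbed. I'll release it and fetch bottle_c.

```bash
python3 - <<'E'
from h import *
manip.gripper_open();manip.move_l(rk(0,.008,.25),.2);st("released")
p=[.4537,.1943]
q=quat(TH,[*p,.25])
manip.move_l([.50,-.0,.25],.25)
manip.move_l([*p,.25],.25,q);st("above")
manip.move_l([*p,.138],.15);st("down")
manip.close();s=st("closed")
if s["finger_gap"]<.025: raise SystemExit("bad grasp")
manip.move_l([*p,.235],.15);st("lift")
manip.move_l([.47,-.05,.235],.22)
manip.move_l(rk(0,-.061,.235),.2);st("over row")
manip.move_l(rk(0,-.061,.165),.15)
manip.move_l(rk(0,-.061,.0122+.138),.05);st("placed")
manip.gripper_open();manip.move_l(rk(0,-.061,.25),.2);st("released")
d=camrig.get_image("top");pickle.dump(d,open("t2.pkl","wb"));P=cloud(d);z=P[...,2]
# ear: cells near rack x=-62 with z .12-.15
R=np.stack([P[...,:2]@EX-.6333,P[...,:2]@EY-.0872],-1)
m=(abs(R[...,0]+.062)<.016)&(abs(R[...,1]+.105)<.03)&(z>.125)&(z<.15)
print("ear",m.sum(),[np.percentile(a[m],[2,50,98]).round(4) for a in(R[...,0],R[...,1],z)])
f=d["frame"];cv2.imwrite("pics/t2.png",cv2.resize(f[145:255,290:530],None,fx=3.3,fy=3.3,interpolation=cv2.INTER_CUBIC))
d=camrig.get_image("scene")
f=d["frame"];cv2.imwrite("pics/s2.png",cv2.resize(f[120:320,220:460],None,fx=3,fy=3,interpolation=cv2.INTER_CUBIC))
E
```

```text
released 9.0 [ 0.6403 -0.0069  0.249 ] F [ 0.2  0.1 -0.3] gap 0.0875 ff 0.0
IK [ 0.34 -0.19  1.47 -0.    1.86  0.5 ]
above 10.7 [0.4542 0.1937 0.2496] F [ 0.2 -1.2  0.1] gap 0.0877 ff 0.0
down 11.6 [0.4543 0.1942 0.1393] F [1.2 0.2 0.1] gap 0.0882 ff 0.0
closed 12.5 [0.4537 0.1943 0.138 ] F [-0.5 -0.5  0.1] gap 0.0293 ff 30.0
lift 13.3 [0.4534 0.1942 0.2338] F [-0.2 -0.2 -1.9] gap 0.0289 ff 30.0
over row 15.5 [ 0.629  -0.0745  0.235 ] F [-1.   0.5 -2.3] gap 0.0291 ff 30.0
placed 16.6 [ 0.6292 -0.075   0.1499] F [-0.7 -0.1 -2.3] gap 0.029 ff 30.0
released 18.2 [ 0.6293 -0.075   0.249 ] F [ 0.2  1.2 -0. ] gap 0.0876 ff 0.0Traceback (most recent call last):
  File "<stdin>", line 20, in <module>
    return _quantile_unchecked(
        a, q, axis, out, overwrite_input, method, keepdims, weights)
    return _ureduce(a,
                    func=_quantile_ureduce_func,
    ...<5 lines>...
                    overwrite_input=overwrite_input,
                    method=method)
    r = func(a, **kwargs)
    result = _quantile(arr,
                       quantiles=q,
    ...<2 lines>...
                       out=out,
                       weights=wgt)
    slices_having_nans = np.isnan(arr[-1, ...])
                                  ~~~^^^^^^^^^
IndexError: index -1 is out of bounds for axis 0 with size 0
```

```bash
python3 - <<'E'
from h import *
d=pickle.load(open("top0.pkl","rb"));P=cloud(d);z=P[...,2]
R=np.stack([P[...,:2]@EX-.6333,P[...,:2]@EY-.0872],-1)
m=(abs(R[...,0]+.062)<.02)&(abs(R[...,1]+.105)<.03)&(z>.12)&(z<.15)
print("ear",m.sum(),[np.percentile(a[m],[2,50,98]).round(4) for a in(R[...,0],R[...,1],z)])
print("presser top proj",proj(d,rk(0,-.104,.092)))
d=camrig.get_image("scene")
f=d["frame"];cv2.imwrite("pics/s2.png",cv2.resize(f[120:320,220:460],None,fx=3,fy=3,interpolation=cv2.INTER_CUBIC))
E
```

```text
ear 75 [array([-0.0722, -0.0645, -0.0531]), array([-0.1165, -0.1099, -0.1036]), array([0.1239, 0.1382, 0.1425])]
presser top proj (np.float64(417.2384026877826), np.float64(195.90243201898068))
```

View pics/s2.png

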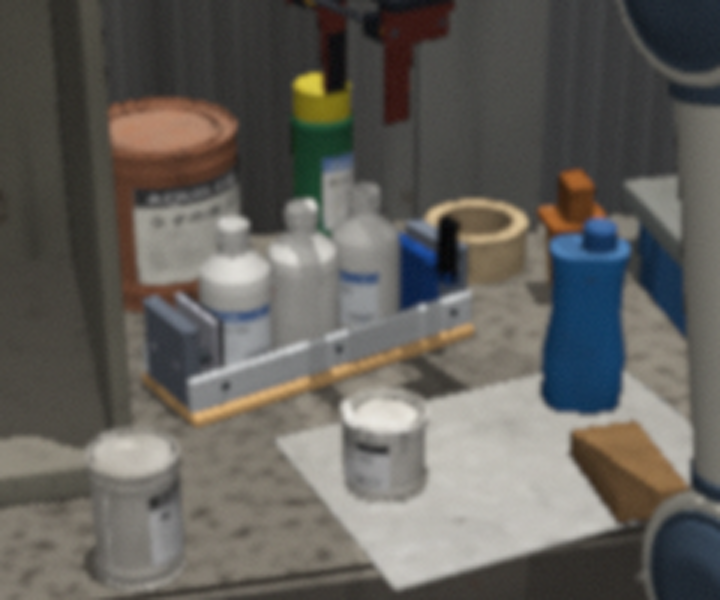

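All three bottles stand upright in the channel, at about x = 235, 303 and 365 in the crop, with the presser and its ear at (447,250). Next I'll pinch the ear and slide the presser.

```bash
python3 - <<'E'
from h import *
q=quat(TH+np.pi/2,rk(-.062,-.110,.2))
manip.move_l(rk(-.062,-.110,.22),.2,q);st("above ear")
manip.move_l(rk(-.062,-.110,.117),.15);st("down")
manip.close();s=st("closed")
if not .01<s["finger_gap"]<.018: raise SystemExit("bad")
for dy in (.012,.017,.020,.022,.0235):
    manip.move_l(rk(-.062,-.110+dy,.117),.05);manip.hold(.1);s=st(dy);print(round(float(s["ft_force"][:2]@EY),2))
E
```

```text
IK [-0.26  0.01  1.37 -0.    1.76  1.47]
above ear 20.1 [ 0.5604 -0.1134  0.2199] F [ 0.8 -0.5 -0.1] gap 0.088 ff 0.0
down 20.9 [ 0.5609 -0.1136  0.1182] F [ 0.7  0.8 -0.1] gap 0.0876 ff 0.0
closed 22.0 [ 0.5604 -0.1136  0.117 ] F [ 0.3  0.2 -1.1] gap 0.0142 ff 30.0
0.012 22.5 [ 0.5624 -0.1012  0.117 ] F [-0.   0.6 -0.3] gap 0.014 ff 30.0
0.56
0.017 22.9 [ 0.5631 -0.0965  0.117 ] F [ 0.9  1.3 -0.2] gap 0.0135 ff 30.0
1.46
0.02 23.2 [ 0.5636 -0.0939  0.117 ] F [ 0.8 -1.9 -0.3] gap 0.0138 ff 30.0
-1.71
0.022 23.6 [ 0.5638 -0.0921  0.1169] F [ 0.1 -4.  -0.3] gap 0.0137 ff 30.0
-3.92
0.0235 23.9 [ 0.5641 -0.0902  0.1169] F [ 0.8 -3.7 -2.2] gap 0.0135 ff 30.0
-3.51
```

```bash
python3 - <<'E'
from h import *
manip.gripper_open();manip.move_l(rk(-.062,-.0865,.26),.25);st("rel")
p=[.5603,-.2932];W=np.deg2rad(56.6-90)
q=quat(W,[*p,.2]);manip.move_to([*p,.24],q);st("above wedge")
d=camrig.get_image("wrist");cv2.imwrite("pics/w.png",d["frame"]);d=camrig.get_image("top");pickle.dump(d,open("t3.pkl","wb"));P=cloud(d);z=P[...,2]
R=np.stack([P[...,:2]@EX-.6333,P[...,:2]@EY-.0872],-1)
m=(abs(R[...,0])<.03)&(abs(z-.092)<.006)&(R[...,1]<-.06)&(R[...,1]>-.165)
h=np.sort(R[...,1][m]);print(len(h),h[::12].round(4))
f=d["frame"];cv2.imwrite("pics/t3.png",cv2.resize(f[145:255,290:530],None,fx=3.3,fy=3.3,interpolation=cv2.INTER_CUBIC))
E
```

```text
rel 25.9 [ 0.5639 -0.0903  0.2586] F [ 0.9  0.1 -0.9] gap 0.0877 ff 0.0
IK [-0.54  0.18  1.19 -0.    1.77  0.05]
above wedge 27.2 [ 0.5602 -0.2927  0.2391] F [ 0.1  0.6 -0.6] gap 0.088 ff 0.0
411 [-0.1539 -0.1526 -0.1517 -0.1509 -0.1497 -0.1488 -0.1477 -0.1465 -0.1457
 -0.1447 -0.1436 -0.1429 -0.1417 -0.1404 -0.1398 -0.1385 -0.1376 -0.1367
 -0.1358 -0.1349 -0.1338 -0.0921 -0.091  -0.0899 -0.089  -0.0882 -0.0871
 -0.0861 -0.0855 -0.084  -0.0831 -0.0821 -0.0811 -0.0798 -0.0701]
```

View pics/t3.png

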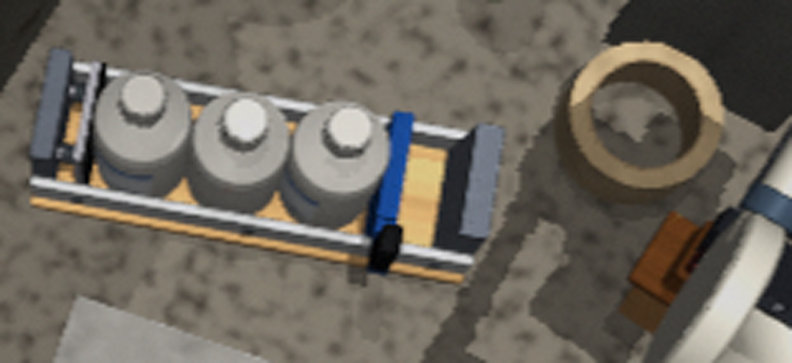

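View pics/w.png

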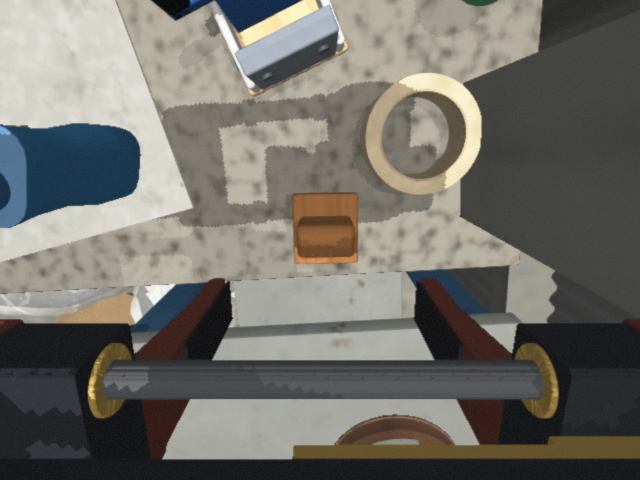

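The top crop shows three touching bottles with the presser against them, and a gap of about 41 mm whose middle is at rack y of about -0.113. The wrist view has the wedge square to the fingers at (326,235). I'll grasp it and insert it.

```bash
python3 - <<'E'
from h import *
p=[.5603,-.2932]
manip.move_l([*p,.100],.15);st("down");manip.close();s=st("closed")
if not .04<s["finger_gap"]<.048: raise SystemExit("bad")
manip.move_l([*p,.275],.2);st("lift")
t=rk(0,-.1133,.275);q=quat(TH,t)
manip.move_l(t,.2,q);st("over")
manip.move_l(rk(0,-.1133,.2),.15);st("at .10")
for b in (.088,.078,.068,.06,.052):
    manip.move_l(rk(0,-.1133,.1+b),.06);manip.hold(.05);s=st(b);print("Fy",round(float(s["ft_force"][:2]@EY),1))
    if abs(s["ft_force"][2])>8:break
E
```

```text
down 28.4 [ 0.5609 -0.2935  0.1015] F [0.5 0.3 0.9] gap 0.0879 ff 0.0
closed 29.1 [ 0.5603 -0.2932  0.0999] F [ 0.2 -1.2 -0.3] gap 0.0439 ff 29.9
lift 30.1 [ 0.56   -0.293   0.2732] F [ 0.5 -0.4 -1.8] gap 0.0437 ff 29.9
IK [-0.25  0.2   1.03 -0.    1.91 -0.09]
over 31.2 [ 0.6208 -0.1275  0.2748] F [ 0.3 -0.4 -2.5] gap 0.044 ff 29.9
at .10 31.8 [ 0.6211 -0.1273  0.201 ] F [ 0.3 -0.2 -1.2] gap 0.0439 ff 29.9
0.088 32.2 [ 0.621  -0.1266  0.188 ] F [-0.6 -0.2 -1.2] gap 0.0435 ff 29.9
Fy -0.3
0.078 32.6 [ 0.6209 -0.1266  0.1776] F [-0.5  0.8 -1.9] gap 0.044 ff 29.9
Fy 0.7
0.068 32.9 [ 0.6209 -0.1266  0.1676] F [-0.8  0.2 -0.7] gap 0.0439 ff 29.9
Fy 0.1
0.06 33.3 [ 0.6209 -0.1266  0.1596] F [ 0.2 -0.1 -1.3] gap 0.044 ff 29.9
Fy -0.1
0.052 33.6 [ 0.6209 -0.1266  0.1516] F [-0.1  0.1 -1.6] gap 0.044 ff 29.9
Fy 0.1
```

Inserted cleanly with no contact force. Now I'll drive it down, following the gap's middle.

```bash
python3 - <<'E'
from h import *
for b in (.046,.041,.036,.031,.027,.023,.020,.018,.016,.0145):
    y=-.1133+min(1,max(0,(.046-b)/.03))*.0028
    manip.move_l(rk(0,y,.1+b),.05);manip.hold(.05);s=st(b);print("Fy",round(float(s["ft_force"][:2]@EY),1))
    if s["ft_force"][2]>32:break
E
```

```text
0.046 33.9 [ 0.6208 -0.1269  0.1456] F [-0.2 -1.3 -1.9] gap 0.0441 ff 29.9
Fy -1.3
0.041 34.2 [ 0.6214 -0.1267  0.1409] F [ 1.6 -2.5 -2.3] gap 0.0442 ff 29.9
Fy -2.2
0.036 34.5 [ 0.6214 -0.1261  0.136 ] F [ 1.8 -4.2 -1.7] gap 0.0441 ff 29.9
Fy -3.9
0.031 34.8 [ 0.6212 -0.1255  0.1305] F [ 1.6 -4.2 -0.6] gap 0.0439 ff 29.9
Fy -3.8
0.027 35.1 [ 0.6212 -0.1251  0.1264] F [ 0.9 -4.6 -0.2] gap 0.0437 ff 29.9
Fy -4.4
0.023 35.4 [ 0.6212 -0.1247  0.1224] F [ 0.2 -5.   0.3] gap 0.0439 ff 29.9
Fy -5.0
0.02 35.7 [ 0.6213 -0.1244  0.1196] F [ 0.7 -4.8  0.2] gap 0.0444 ff 29.9
Fy -4.6
0.018 36.0 [ 0.6213 -0.1243  0.1178] F [ 0.3 -5.2  1.1] gap 0.0442 ff 29.9
Fy -5.1
0.016 36.3 [ 0.6215 -0.1242  0.1162] F [ 0.5 -6.   3.3] gap 0.0438 ff 29.9
Fy -5.8
0.0145 36.6 [ 0.6217 -0.1243  0.116 ] F [-0.8 -5.   6.4] gap 0.044 ff 30.0
Fy -5.0
```

```bash
python3 - <<'E'
from h import *
manip.gripper_open();manip.move_l(rk(0,-.1115,.18),.15);manip.close();st("closed")
for z in (.156,.151,.149,.147,.145,.143,.141):
    manip.move_l(rk(0,-.1115,z),.05);manip.hold(.1);s=st(z)
    if s["ft_force"][2]>25:break
manip.move_l(rk(0,-.1115,.28),.2);st("up")
manip.move_l([.45,-.25,.30],.3);st("clear")
d=camrig.get_image("top");pickle.dump(d,open("t4.pkl","wb"));P=cloud(d);z=P[...,2]
R=np.stack([P[...,:2]@EX-.6333,P[...,:2]@EY-.0872],-1)
m=(abs(R[...,0])<.045)&(R[...,1]<-.08)&(R[...,1]>-.15)
for lo,hi in((.095,.11),(.13,.15)):
    k=m&(z>lo)&(z<hi);print(lo,k.sum(),[np.percentile(a[k],[2,50,98]).round(4) for a in(R[...,0],R[...,1],z)])
a=d["frame"][145:255,290:450];b=camrig.get_image("scene")["frame"][170:280,270:430]
cv2.imwrite("pics/t4.png",cv2.resize(np.hstack([a,b]),None,fx=2.5,fy=2.5,interpolation=cv2.INTER_CUBIC))
E
```

```text
closed 39.4 [ 0.6213 -0.1249  0.18  ] F [-0.4  1.  -0.2] gap 0.0003 ff 0.0
0.156 40.1 [ 0.6215 -0.1249  0.1565] F [-0.2 -0.3  0.3] gap 0.0001 ff 0.0
0.151 40.5 [ 0.6213 -0.1249  0.1509] F [-0.4  0.4  0.5] gap 0.0 ff 0.1
0.149 40.8 [ 0.6215 -0.1249  0.1508] F [-2.1 -0.   6.3] gap 0.0007 ff 3.2
0.147 41.2 [ 0.6216 -0.1249  0.1507] F [-5.   1.6 12.8] gap 0.0007 ff 6.3
0.145 41.5 [ 0.6217 -0.1249  0.1507] F [-7.6  1.6 18.6] gap 0.0006 ff 9.4
0.143 41.9 [ 0.6217 -0.1249  0.1506] F [-11.    2.   24.8] gap 0.0004 ff 12.5
0.141 42.2 [ 0.6218 -0.1249  0.1505] F [-12.6   2.9  31.1] gap 0.0002 ff 15.7
up 43.0 [ 0.6212 -0.1249  0.2781] F [-0.3  0.6 -0. ] gap 0.0005 ff 0.0
clear 43.9 [ 0.4505 -0.2495  0.299 ] F [ 0.5  0.7 -0.1] gap 0.0007 ff 0.0
0.095 475 [array([-0.0289, -0.0064,  0.0278]), array([-0.144 , -0.1005, -0.0806]), array([0.0956, 0.1023, 0.1081])]
0.13 263 [array([-0.0223, -0.002 ,  0.0192]), array([-0.1234, -0.1104, -0.0985]), array([0.1328, 0.1422, 0.147 ])]
```

View pics/t4.png

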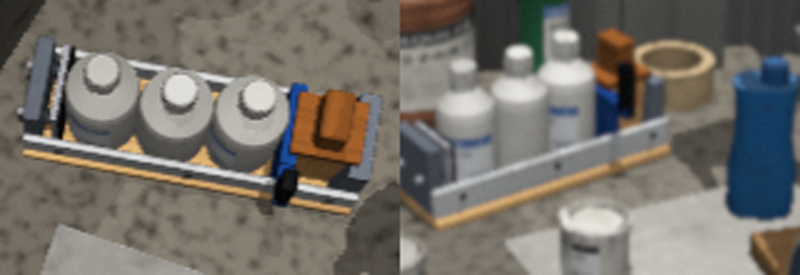

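The wedge head is down: its top is at z = 0.102 against an expected 0.102, and it didn't give under 31 N. The bottles stand upright and the buffer is compressed, so I'm handing in.

```bash
python3 -c "
from bench import manip, camrig, state
print(manip.job_done())"
```

```text
the job is handed in; nothing more can be done
None
```

I handed the job in at about 44 s of the 72 s allowed: all three bottles stand upright in the rack, and the wedge is fully home with the row pressed against the buffer; no verdict came back.

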